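# Seat the grinding jar on the bench mill and hold the run key in its green band

### The job

Pick up the steel grinding jar, lower it gently onto the bench mill so that both alignment pegs pass through the holes in its flange and it sits flat, and let go of it. Then press the yellow spring-loaded run key half-way down its 24 mm stroke, so that the collar cuts the green band of its stem, keep it there without a break for at least two seconds, and finish while still holding it there; pressing it nearly all the way trips the emergency stop and spoils the run. Do not press the key before the jar is seated, and leave the bottle, the timer and the dropper where they stand.

Things in the scene. Friction and masses are not known exactly. Their poses are not given: they have to be found in the camera images.
- jar: loose upright grinding jar, 0.3 kg. Origin: centre of its underside, z up. Flange 100 mm along x, 60 along y, 8 thick, with two 12 mm through holes at x = -36 and +36 mm, y = 0. On it a round steel cup, diameter 54 mm, from 8 to 62 mm height, then a blue lid, diameter 55, to 75 mm, with a white bar along x. Grip the cup from above, fingers either side along y. Half a turn fits too.
- mill: bench mill, a white box fixed to the worktop, 130 mm along x, 230 mm along y, its body 40 mm high; origin at the centre of its underside, z up, front with the small display at -x. At y = +45 mm it carries a steel deck plate, its top at 43 mm, with two upright brass pegs; at y = -75 mm the run key.
- seat (a point): point on the deck top midway between the pegs, where the jar's origin lies when seated; axes as the mill's. Pegs at x = -36 and +36 mm from it, 8 mm in diameter, 12 mm high, top 4 mm tapered to 4.4 mm. Seated, the flange lies flat on the deck, the jar's x axis along the mill's x axis, either way round.
- key_top (a point): centre of the flat top of the yellow run key, a round cap 36 mm in diameter and 10 mm thick; 84 mm above the worktop when not pressed. Moves down with the key.
- run_key (a joint): travel of the run key straight down, m: 0 released, 0.024 bottomed. Spring return: 3.5 N to start, plus 0.35 N per mm (7.7 N at 12 mm). The 16 mm thick stem has three 8 mm bands that sink one by one into the black collar (top 50 mm above the worktop): white, then green (collar cuts it from 8 to 16 mm travel: run), then red under the cap; beyond 20 mm the emergency stop trips.
- bottle: bystander: loose laboratory bottle with blue contents and blue cap, 56 mm in diameter, 104 mm high; origin at the centre of its underside. Jar and bottle stand left and right of the mill, either way.
- timer: bystander: loose white digital timer, 66 x 66 x 21 mm; origin at the centre of its underside
- dropper: bystander: loose white dropper bottle with yellow cap, 27 mm in diameter, 85 mm high; origin at the centre of its underside
There are look-alikes about, which are no part of the job. What is shaped like the jar but pink, purple or turquoise is not meant.

How it is judged:
By the outcome, as a careful person would: the job done as asked, in the order asked, and still so for the second after the job is handed in, while the arm keeps its last pose, push and grip.
It also fails if it takes over 69 s, if anything falls off the work surface, if the arm or the gripper's body presses on something with over 40 N, if the wrist force passes 120 N, or if a joint passes its speed limit or range.

### The arm

A 7-joint arm with a two-finger parallel gripper is mounted at the origin on a cart in front of the work surface, level with it; the furniture and walls round the work are solid. World frame = base frame: x ahead of the robot, y to its left, z up, the work surface at z = 0. Lengths are in mm, angles in rad, forces in N, time in s.
With the tool pointing down it reaches from about 350 to 900 mm from the base axis. Payload 8.1 kg.
Tool frame: the origin (TCP) lies between the finger pads; the fingertips stand 17 mm ahead of it and the grasp point (between the pads) lies 2 mm behind it; z points along the fingers, y is the line along which they close (so a half turn about z gives the same grasp; the last joint's range is limited). The gripper opens to 85 mm and grips with 20 to 120 N. Pads are 22 mm wide; open, the fingers measure 114 mm over their backs; the gripper's body (76 mm by 85 mm) begins 54 mm behind the grasp point. The pads swing forward as they close: fully open they stand 13 mm farther back than shut.
Start: joints at [1.136, 0.434, 0.025, 1.573, -0.012, 1.134, -0.075], TCP at [203.568, -590.932, 248.323] pointing down, gripper open.
Joint ranges: [-2.62, 2.62], [-0.44, 2.09], [-1.27, 1.32], [0.08, 2.57], [-1.32, 4.46], [0.12, 2], [-2.74, 2.74]. Speed limits (rad/s): [2.22, 2.22, 3.01, 3.01, 3.14, 3.14, 3.14].

### API

Orientations are given as a rotation vector (axis times angle).
In Python, from bench import * gives the robot as it stands.
- The arm moves only by the tool apply_moves, never from a script. Its argument "motion" is a list of rows, each a list of 3 entries, a list of its own where there are three numbers: the shift along the tool's x, y, z in cm, then the turn, a rotation vector about the tool's x, y, z in degrees, then the gripper command: -1 is fully open, 1 is shut, values between are in proportion. In form: [[[x, y, z], [rx, ry, rz], jaw], ...]. A call has 1 to 5 rows; each row is the pose to reach, as a shift and turn from the pose commanded when the call began, along the tool's axes at that moment; what a row does not reach only later rows make up. A row lasts 1/10 s, in which the tool goes at most 50 mm and 8.59 degrees, less where a joint would pass 70% of its speed; a pose out of reach is approached as far as the arm can. A call with a gripper value outside its range is refused whole. The fingers move at their own pace and stop on an object; "force" is the grip in N (left out, the last holds). Time passes only in rows, so rows that repeat a pose let the fingers close. It gives the time, the measured TCP pose, the force, the opening and the grip force at its end, in the units of the state.
- sense(): the state, without advancing time (a new reading comes with each control period).
- camera(name): name is "scene" or "top" or "wrist"; returns the picture (384x512x3 uint8, red, green, blue); there is no depth.
- calibration(name): a dict with "vertical_fov" (degrees; the focal length in pixels is half the picture's height over the tangent of half this angle, whatever the lens; pixels are square), "cx", "cy" (the principal point, pixels), "view" (4x4, takes a point from world to camera coordinates). Camera axes: x right, y up, looking along -z (the intrinsics and any distortion apply to the point x, -y, -z); pixel columns grow to the right and rows downward; lengths in mm; the calibration is good to about 2 mm. A picture is of the moment at which its call begins: read the wrist's pose just before it. calibration takes no time and is no camera call; for the wrist camera it gives the pose at the moment of the call.
- hand_in(): hands the job in; it is judged then, once.
The state is a dict: "t": time; "joint_pos": joint angles; "qd": joint speeds; "effort": joint torques, N m; "ee_pos": TCP position; "tool_rot": TCP orientation; "wrist_force": force on the tool from outside, world axes, zero at the start; "ft_torque": the same for the moment, N m; "gripper_width": opening from 0.0 (shut) to 1.0 (fully open); "grip_force": force on a finger pad.
Only numpy, scipy, OpenCV 4.12 (cv2) and the standard library are available. Lean on these libraries where they do the work, as an engineer would, in place of code of your own. Each camera call takes 0.05 s, during which the arm holds its last target. There are 200 camera calls.

## Working session

There is one attempt and no reset: what is moved stays moved. The work goes in short steps, Python scripts to look and compute and a tool call to move; the robot and the scene stay as the last step left them, time stands still between calls to the robot, and variables do not carry over. Pictures are saved under pics/ and viewed, at most 12 in all, crops included, and the job is handed in when it is done.

Besides the shell and the picture viewer there is one more tool, called as name(argument=value, ...), one argument or row to a line, values as JSON. apply_moves: Moves the arm, as the interface text tells. Its arguments: {"type":"object","properties":{"motion":{"type":"array"},"force":{"type":"number"}},"required":["motion"]}

```bash
mkdir -p pics; ls; python3 - <<'E'
from bench import *
import cv2,numpy as np
s=sense();print({k:np.round(v,3).tolist() for k,v in s.items()})
for n in("scene","top"):
    im=camera(n);cv2.imwrite(f"pics/{n}0.png",im[...,::-1]);c=calibration(n);print(n,{k:(np.round(v,4).tolist()) for k,v in c.items() if not isinstance(v,str)})
a=cv2.imread("pics/scene0.png");b=cv2.imread("pics/top0.png")
cv2.imwrite("pics/both0.png",cv2.resize(np.vstack([a,b]),None,fx=.78,fy=.78)) 
E
```

```text
pics
{'t': 0.0, 'joint_pos': [1.136, 0.435, 0.025, 1.574, -0.012, 1.134, -0.075], 'qd': [0.001, 0.0, 0.002, -0.001, 0.0, -0.001, 0.001], 'effort': [-0.001, -67.045, 1.024, -31.621, 0.015, 0.013, 0.0], 'ee_pos': [203.407, -590.467, 247.539], 'tool_rot': [-3.097, -0.518, 0.001], 'wrist_force': [-0.045, -0.168, -0.013], 'ft_torque': [-0.001, -0.011, -0.038], 'grip_force': 0.0, 'gripper_width': 1.004}
scene {'vertical_fov': 57.412, 'cx': 262.0451, 'cy': 190.1312, 'view': [[-0.8382, -0.5449, 0.023, 500.4653], [0.378, -0.5501, 0.7446, -249.8155], [-0.3931, 0.6328, 0.6671, -842.1571], [0.0, 0.0, 0.0, 1.0]]}
top {'vertical_fov': 48.532, 'cx': 252.4249, 'cy': 197.8737, 'view': [[0.0234, -0.9997, 0.0011, 21.1188], [0.9931, 0.0233, 0.1145, -556.3399], [-0.1145, -0.0016, 0.9934, -1320.5479], [0.0, 0.0, 0.0, 1.0]]}
```

View pics/top0.png

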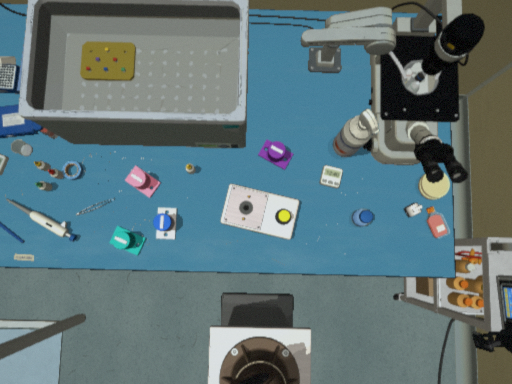

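View pics/scene0.png

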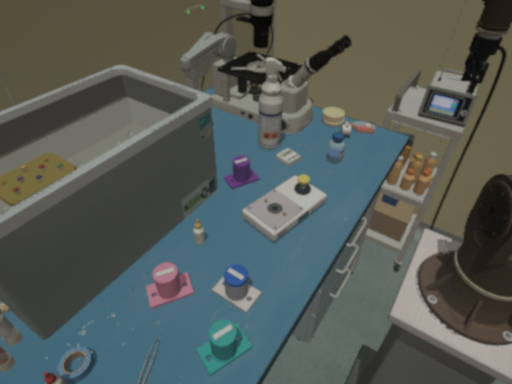

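The top view shows candidates for the jar: blue-lidded steel at (166,222), pink at (142,180), purple at (277,153) and turquoise at (126,240). By the description the jar is the blue/steel one at (166,222). The mill is at (260,211), with the key at (284,216) and the deck at (246,208). The bottle is at (363,216), the timer at (331,176) and the dropper at (190,168).

```bash
cat > h.py <<'E'
from bench import *
import cv2,numpy as np
from scipy.spatial.transform import Rotation as R
def K(c,h=384):
    f=h/2/np.tan(np.radians(c["vertical_fov"])/2);return np.array([[f,0,c["cx"]],[0,f,c["cy"]],[0,0,1]])
def dist(c):
    for k in c:
        if "dist" in k.lower(): return np.array(c[k],float)
    return np.zeros(5)
def ray(c,p):
    u=cv2.undistortPoints(np.array(p,float).reshape(-1,1,2),K(c),dist(c)).reshape(-1,2)
    V=np.array(c["view"]);d=np.c_[u[:,0],-u[:,1],-np.ones(len(u))]@V[:3,:3]
    return -V[:3,:3].T@V[:3,3],d
def onz(c,p,z):
    o,d=ray(c,p);return o+d*((z-o[2])/d[:,2])[:,None]
def proj(c,P):
    V=np.array(c["view"]);q=np.atleast_2d(P)@V[:3,:3].T+V[:3,3]
    return cv2.projectPoints(q*[1,-1,-1],np.zeros(3),np.zeros(3),K(c),dist(c))[0].reshape(-1,2)
def tri(obs):
    A=np.zeros((3,3));b=np.zeros(3)
    for c,p in obs:
        o,d=ray(c,[p]);d=d[0]/np.linalg.norm(d[0]);M=np.eye(3)-np.outer(d,d);A+=M;b+=M@o
    return np.linalg.solve(A,b)
def blobs(m,amin=30):
    cs,_=cv2.findContours(m.astype(np.uint8),cv2.RETR_EXTERNAL,cv2.CHAIN_APPROX_NONE)
    return sorted([c for c in cs if cv2.contourArea(c)>=amin],key=cv2.contourArea,reverse=True)
def totool(v):
    s=sense();return R.from_rotvec(s["tool_rot"]).inv().apply(v)
E
python3 - <<'E'
from h import *
c=calibration("top");print(list(c))
im=cv2.imread("pics/top0.png");hsv=cv2.cvtColor(im,cv2.COLOR_BGR2HSV)
H,S,V=cv2.split(hsv)
print("table",hsv[200,210],"lid",hsv[222,160],"key",hsv[216,284])
def near(m,x,y,r):
    z=np.zeros_like(m);z[y-r:y+r,x-r:x+r]=m[y-r:y+r,x-r:x+r];return z
lid=near((H>105)&(H<128)&(S>150)&(V>110),166,222,22)
for b in blobs(lid,8): 
    (x,y),r=cv2.minEnclosingCircle(b);print("lid",x,y,r,onz(c,[(x,y)],72))
key=near((H>20)&(H<35)&(S>120),284,216,20)
for b in blobs(key): 
    (x,y),r=cv2.minEnclosingCircle(b);print("key",x,y,r,onz(c,[(x,y)],84))
w=near((S<60)&(V>110),166,222,26)
for b in blobs(w): print("flange",cv2.contourArea(b),cv2.minAreaRect(b),onz(c,cv2.boxPoints(cv2.minAreaRect(b)),8).round(1).tolist())
w=near((S<60)&(V>110),260,211,45)
for b in blobs(w)[:1]:
    r=cv2.minAreaRect(cv2.convexHull(b));P=onz(c,cv2.boxPoints(r),40);print("mill",r,P.round(1).tolist(),P.mean(0))
for n,p,z in(("bottle",(363,216),104),("timer",(331,176),21),("dropper",(190,168),85),("purple",(277,153),75),("pink",(142,178),70),("turq",(124,238),70)):print(n,onz(c,[p],z).round(0))
crop=im[170:260,100:310];cv2.imwrite("pics/crop0.png",cv2.resize(crop,None,fx=3.8,fy=3.8,interpolation=cv2.INTER_CUBIC))
cw=calibration("wrist");s=sense();V=np.array(cw["view"]);T=R.from_rotvec(s["tool_rot"]).inv()
o=-V[:3,:3].T@V[:3,3];print("cam in tool",T.apply(o-s["ee_pos"]),"look",T.apply(-V[2,:3]),"right",T.apply(V[0,:3]),cw["vertical_fov"])
print("tool axes",R.from_rotvec(s["tool_rot"]).as_matrix().round(3).tolist())
E
```

```text
['vertical_fov', 'cx', 'cy', 'view']
table [ 99 141 154] lid [105  49 225] key [ 31 196 224]
lid 161.6287078857422 221.767333984375 8.912993431091309 [[470.96266185 310.15497811  72.        ]]
key 283.6764831542969 215.6764678955078 6.275907516479492 [[497.49056314 -62.13549006  84.        ]]
flange 256.5 ((166.13229370117188, 222.88328552246094), (19.212512969970703, 31.438655853271484), 3.5763344764709473) [[422.2, 340.7, 8.0], [523.0, 339.4, 8.0], [520.5, 277.4, 8.0], [419.8, 279.3, 8.0]]
mill ((259.5347900390625, 211.1883544921875), (73.2402114868164, 41.73486328125), 13.495734214782715) [[473.2, 136.9, 40.0], [602.5, 110.2, 40.0], [553.3, -116.1, 40.0], [425.1, -87.1, 40.0]] [513.55264902  10.95948536  40.        ]
bottle [[ 501. -298.  104.]]
timer [[ 634. -217.   21.]]
dropper [[638. 228.  85.]]
purple [[693. -39.  75.]]
pink [[605. 378.  70.]]
turq [[419. 423.  70.]]
cam in tool [  70.74717576    0.40857853 -125.73509469] look [-2.82387558e-01 -6.39512748e-05  9.59300403e-01] right [-2.29181725e-04  9.99999974e-01 -7.99326890e-07] 65.45265633273176
tool axes [[0.945, 0.326, -0.001], [0.326, -0.945, 0.001], [-0.0, -0.001, -1.0]]
```

View pics/crop0.png

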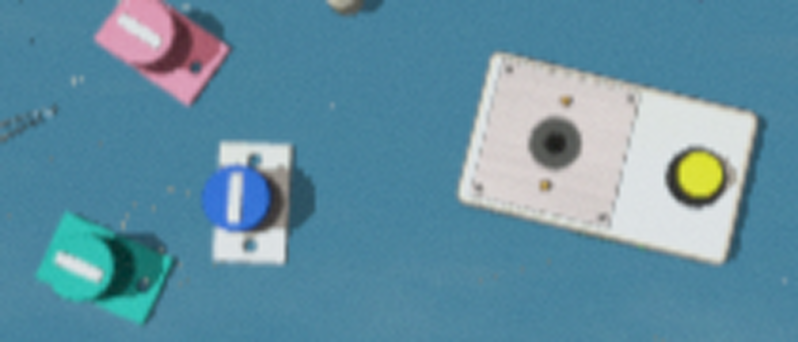

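The crop confirms the blue-lidded steel jar with a pale flange (crop 238,198) and the mill's pegs at crop (567,100) and (545,185). The key is at crop (700,175). Now I'll move round toward the mill.

apply_moves(
  motion=[
    [[4.7,-1.5,0],[0,0,4],-1],
    [[9.5,-3.1,0],[0,0,8],-1],
    [[14.3,-4.6,0],[0,0,12],-1],
    [[19,-6.2,0],[0,0,16],-1],
    [[23.8,-7.7,0],[0,0,20],-1],
  ],
)

```text
t: 0.6
ee_pos: [404.0, -439.5, 248.1]
tool_rot: [-3.141, 0.032, 0.001]
wrist_force: [0.8, -0.1, 0.3]
gripper_width: 0.997
grip_force: 0.0
```

```bash
python3 - <<'E'
from h import *
s=sense();print(s["t"],s["ee_pos"],s["joint_pos"]);print(R.from_rotvec(s["tool_rot"]).as_matrix().round(3).tolist())
E
```

```text
0.6 [ 403.95611931 -439.52848249  248.08739579] [ 0.71656366  0.38929684  0.02992381  1.64529685 -0.01263297  1.10769762
 -0.84134841]
[[1.0, -0.02, -0.0], [-0.02, -1.0, 0.0], [-0.0, -0.0, -1.0]]
```

apply_moves(
  motion=[
    [[2,-4.6,0],[0,0,0],-1],
    [[4,-9.2,0],[0,0,0],-1],
    [[6,-13.8,0],[0,0,0],-1],
    [[8,-18.4,0],[0,0,0],-1],
    [[10,-23,0],[0,0,0],-1],
  ],
)

```text
t: 1.1
ee_pos: [506.8, -211.6, 248.1]
tool_rot: [3.141, -0.027, -0.001]
wrist_force: [0.7, -0.1, -0.1]
gripper_width: 0.999
grip_force: 0.0
```

apply_moves(
  motion=[
    [[1,-4.8,-1],[0,0,2],-1],
    [[2,-9.6,-2],[0,0,4],-1],
    [[3,-14.4,-3],[0,0,6],-1],
    [[4,-19.2,-4],[0,0,9],-1],
    [[5,-23.5,-5],[0,0,11],-1],
  ],
)

```text
t: 1.6
ee_pos: [560.4, 23.1, 298.5]
tool_rot: [-3.124, 0.33, 0.001]
wrist_force: [1.0, -0.3, 0.2]
gripper_width: 1.002
grip_force: 0.0
```

apply_moves(
  motion=[
    [[0,0,0],[0,0,0],-1],
  ],
)

```text
t: 1.7
ee_pos: [561.5, 28.8, 299.3]
tool_rot: [-3.122, 0.314, -0.002]
wrist_force: [0.3, 0.0, 0.3]
gripper_width: 1.001
grip_force: 0.0
```

```bash
python3 - <<'E'
from h import *
s=sense();c=calibration("wrist");im=camera("wrist");cv2.imwrite("pics/w1.png",im[...,::-1])
import json;json.dump({k:np.array(v).tolist() for k,v in c.items()},open("w1.json","w"))
print(s["t"],s["ee_pos"],s["joint_pos"],np.abs(s["qd"]).max())
d=R.from_euler("z",-12.2,degrees=True)
seat=np.array([523,55,43])
P=[seat+d.apply([x,0,12]) for x in(-36,36)]+[[497.5,-62.1,84]];print(proj(c,P))
E
```

```text
1.7 [561.53705976  28.78055362 299.31288426] [-0.03711163  0.30119053 -0.14049741  1.64552769  0.04074257  1.19532118
 -1.95724366] 0.11040736275702065
[[243.33688759 221.78919379]
 [243.30607124 168.66729561]
 [341.75779172 204.45751065]]
```

View pics/w1.png

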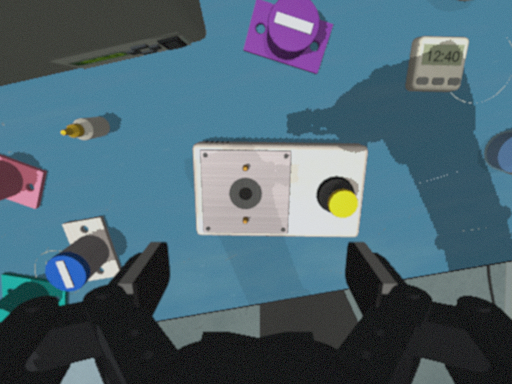

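The wrist view shows the mill with pegs at (246,168) and (246,220), and the key cap at (343,203). The jar's lid is at (67,270), and the fingers are at the bottom edge. I'll go closer to measure the pegs.

apply_moves(
  motion=[
    [[-0.8,-0.7,4],[0,0,0],-1],
    [[-1.6,-1.4,8],[0,0,0],-1],
    [[-2.5,-2.1,12],[0,0,0],-1],
    [[-2.5,-2.1,12],[0,0,0],-1],
    [[-2.5,-2.1,12],[0,0,0],-1],
  ],
)

```text
t: 2.25
ee_pos: [540.5, 44.9, 178.6]
tool_rot: [3.123, -0.329, -0.002]
wrist_force: [0.8, -1.1, 1.0]
gripper_width: 0.998
grip_force: 0.0
```

```bash
python3 - <<'E'
from h import *
s=sense();c=calibration("wrist");im=camera("wrist")[...,::-1].copy();cv2.imwrite("pics/w2.png",im)
print(s["t"],s["ee_pos"],s["tool_rot"],np.abs(s["qd"]).max())
hsv=cv2.cvtColor(im,cv2.COLOR_BGR2HSV);H,S,V=cv2.split(hsv)
m=((H>8)&(H<24)&(S>90)&(V>60))
pp=proj(c,[[523,55,50]])[0];print("pred",pp)
for b in blobs(m,6):
    M=cv2.moments(b);p=(M["m10"]/M["m00"],M["m01"]/M["m00"])
    if np.hypot(*(p-pp))<90: print("peg",np.round(p,1),M["m00"],cv2.boundingRect(b),onz(c,[p],50)[0].round(1))
m=((H>24)&(H<35)&(S>150))
for b in blobs(m,200):
    (x,y),r=cv2.minEnclosingCircle(b);print("key",x,y,r,onz(c,[(x,y)],84)[0].round(1))
E
```

```text
2.25 [540.45191229  44.87640348 178.61165425] [ 3.12326691e+00 -3.29465184e-01 -1.90862846e-03] 0.04981524832292161
pred [249.06912102 208.17361643]
peg [251.1 243.5] 47.0 (248, 239, 7, 10) [488.4  60.7  50. ]
peg [251.  168.2] 44.5 (247, 164, 8, 9) [558.5  45.5  50. ]
key 399.35546875 221.23255920410156 22.1634521484375 [499.  -62.5  84. ]
```

View pics/w2.png

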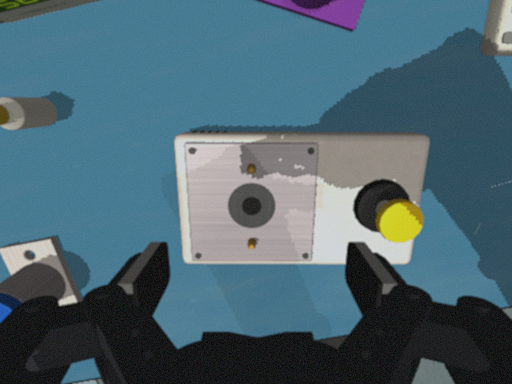

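The close view gives pegs at (251,168) and (251,243) and the key at (399,221). The seat is about (523.5,53.1) with the mill's yaw at -12.2°. Next I look at the jar.

apply_moves(
  motion=[
    [[-2,-4.5,0],[0,0,-2],-1],
    [[-4,-9,0],[0,0,-4],-1],
    [[-6,-13.5,0],[0,0,-6],-1],
    [[-8,-18,0],[0,0,-9],-1],
    [[-9.5,-22,0],[0,0,-11],-1],
  ],
)

```text
t: 2.8
ee_pos: [494.4, 283.7, 181.3]
tool_rot: [-3.139, 0.025, -0.006]
wrist_force: [0.7, 0.1, 0.6]
gripper_width: 0.998
grip_force: 0.0
```

apply_moves(
  motion=[
    [[-1,-2,0],[0,0,0],-1],
    [[-1,-2,0],[0,0,0],-1],
    [[-1,-2,0],[0,0,0],-1],
    [[-1,-2,0],[0,0,0],-1],
  ],
)

```text
t: 3.2
ee_pos: [485.3, 299.9, 179.5]
tool_rot: [-3.141, 0.031, -0.003]
wrist_force: [0.0, -0.4, 0.5]
gripper_width: 1.0
grip_force: 0.0
```

```bash
python3 - <<'E'
from h import *
s=sense();c=calibration("wrist");im=camera("wrist")[...,::-1].copy();cv2.imwrite("pics/w3.png",im)
print(s["t"],s["ee_pos"],s["tool_rot"],np.abs(s["qd"]).max(),s["joint_pos"][6])
hsv=cv2.cvtColor(im,cv2.COLOR_BGR2HSV);H,S,V=cv2.split(hsv)
pp=proj(c,[[471,309,60]])[0];print("pred",pp)
m=((H>107)&(H<128)&(S>150)&(V>90))
for b in blobs(m,200):
    (x,y),r=cv2.minEnclosingCircle(b);print("lid",x,y,r,onz(c,[(x,y)],75)[0].round(1))
m=(S<60)&(V>100)
for b in blobs(m,400)[:4]:
    r=cv2.minAreaRect(b);P=onz(c,cv2.boxPoints(r),8);print("white",np.round(r[0]),r[1],P.round(1)[:,:2].tolist(),P.mean(0).round(1))
E
```

```text
3.2 [485.31185482 299.86302592 179.50418973] [-3.14141479  0.03148248 -0.00331826] 0.009197919507856178 -2.3592196312836684
pred [246.11252061 206.85674977]
lid 246.09613037109375 211.6527099609375 32.590213775634766 [472.  308.5  75. ]
white [472. 126.] (162.0, 77.0) [[604.6, 136.3], [603.2, 66.5], [447.2, 32.6], [448.8, 113.7]] [526.   87.3   8. ]
white [238. 328.] (35.65291213989258, 170.23988342285156) [[323.2, 425.0], [325.7, 225.2], [274.6, 221.8], [271.8, 429.9]] [298.8 325.5   8. ]
white [248. 170.] (56.0, 61.0) [[521.3, 338.1], [520.1, 277.8], [462.1, 277.8], [463.4, 341.4]] [491.7 308.8   8. ]
white [119.  35.] (65.85226440429688, 16.3428955078125) [[627.7, 448.2], [638.3, 438.5], [608.8, 393.1], [597.4, 402.6]] [618.  420.6   8. ]
```

View pics/w3.png

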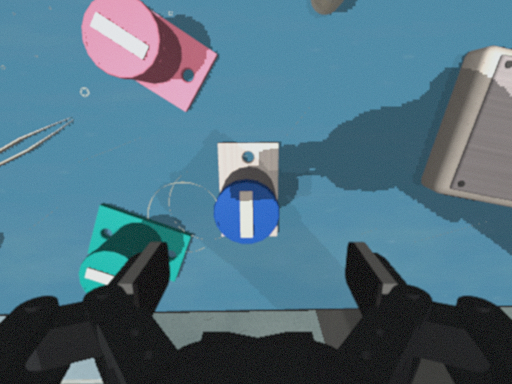

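The jar is at about (471,308.3). Its lid is at (246,212), the visible hole at (248,157), and the turquoise flange's nearest corner at (190,235) clears the fingers. I'll refine the jar's x from the hole.

```bash
python3 - <<'E'
from h import *
c=calibration("wrist");im=cv2.imread("pics/w3.png");g=cv2.cvtColor(im,cv2.COLOR_BGR2GRAY)
m=np.zeros_like(g);m[147:167,235:262]=(g[147:167,235:262]<120)
for b in blobs(m,10):
    M=cv2.moments(b);p=(M["m10"]/M["m00"],M["m01"]/M["m00"]);print("hole",p,M["m00"],onz(c,[p],8),cv2.boundingRect(b))
S=cv2.cvtColor(im,cv2.COLOR_BGR2HSV)[...,1];m=np.zeros_like(g);m[185:245,225:270]=S[185:245,225:270]<70
for b in blobs(m,50): r=cv2.minAreaRect(b);P=onz(c,cv2.boxPoints(r),77);print("bar",r,P.mean(0),P[:,:2].round(1).tolist())
s=sense();print(s["ee_pos"]);tgt=np.array([471.2,308.3,40]);print(totool(tgt-s["ee_pos"])/10)
E
```

```text
hole (247.22305764411027, 157.06015037593986) 66.5 [[505.51226541 308.48883479   8.        ]] (242, 153, 11, 10)
bar ((246.0277862548828, 213.99923706054688), (46.315467834472656, 13.161590576171875), 88.40885925292969) [470.14262229 308.32981841  77.        ] [[490.2, 313.5], [490.2, 303.0], [450.1, 302.9], [450.0, 313.9]]
[485.13047526 299.76222904 179.21443046]
[-1.43338981 -0.82660418 13.91898748]
```

apply_moves(
  motion=[
    [[-1.5,-0.8,2],[0,0,0],-1],
    [[-1.5,-0.8,6],[0,0,0],-1],
    [[-1.5,-0.8,10],[0,0,0],-1],
    [[-1.5,-0.8,12.5],[0,0,0],-1],
    [[-1.5,-0.8,13.9],[0,0,0],-1],
  ],
)

```text
t: 3.75
ee_pos: [468.8, 307.6, 37.4]
tool_rot: [3.139, -0.03, -0.003]
wrist_force: [0.8, 0.5, 0.2]
gripper_width: 1.003
grip_force: 0.0
```

apply_moves(
  motion=[
    [[0,0,0],[0,0,0],-1],
    [[0,0,0],[0,0,0],-1],
  ],
)

```text
t: 3.95
ee_pos: [469.7, 309.6, 40.2]
tool_rot: [-3.141, 0.029, -0.002]
wrist_force: [0.1, -0.5, 0.4]
gripper_width: 0.995
grip_force: 0.0
```

apply_moves(
  motion=[
    [[0,0,0],[0,0,0],-0.1],
    [[0,0,0],[0,0,0],0.1],
    [[0,0,0],[0,0,0],0.3],
    [[0,0,0],[0,0,0],0.5],
    [[0,0,0],[0,0,0],0.5],
  ],
  force=40,
)

```text
t: 4.45
ee_pos: [469.5, 309.7, 40.7]
tool_rot: [-3.141, 0.028, -0.003]
wrist_force: [-0.6, -2.6, 8.1]
gripper_width: 0.613
grip_force: 40.6
```

apply_moves(
  motion=[
    [[0,0,0],[0,0,0],0.6],
    [[0,0,0],[0,0,0],0.6],
    [[0,0,0],[0,0,0],0.6],
  ],
)

```text
t: 4.75
ee_pos: [469.5, 309.8, 40.6]
tool_rot: [-3.141, 0.028, -0.003]
wrist_force: [-0.6, -2.5, 7.4]
gripper_width: 0.615
grip_force: 40.6
```

apply_moves(
  motion=[
    [[0,0,-1],[0,0,0],0.6],
    [[0,0,-4],[0,0,0],0.6],
    [[0,0,-8],[0,0,0],0.6],
    [[0,0,-12],[0,0,0],0.6],
    [[0,0,-12],[0,0,0],0.6],
  ],
)

```text
t: 5.25
ee_pos: [471.0, 311.8, 165.3]
tool_rot: [-3.136, 0.027, -0.012]
wrist_force: [1.5, 0.9, -3.7]
gripper_width: 0.615
grip_force: 43.7
```

```bash
python3 - <<'E'
from h import *
s=sense();print(s["ee_pos"],s["tool_rot"],s["wrist_force"])
yaw=2*np.degrees(np.arctan2(s["tool_rot"][1],s["tool_rot"][0]));print("yaw",yaw)
print(totool(np.array([523.4,53.1,160])-s["ee_pos"])/10)
E
```

```text
[470.98303594 311.77463477 165.30653881] [-3.13567935  0.02707398 -0.01150725] [ 1.48276893  0.88747615 -3.65357906]
yaw 359.0106218405906
[ 5.68409907 25.77587828  0.42161405]
```

apply_moves(
  motion=[
    [[0.9,4,0],[0,0,2],0.6],
    [[1.8,8,0],[0,0,4],0.6],
    [[2.7,12,0],[0,0,6],0.6],
    [[3.6,16,0],[0,0,9],0.6],
    [[4.5,20.3,0],[0,0,11],0.6],
  ],
)

```text
t: 5.75
ee_pos: [509.7, 104.5, 159.1]
tool_rot: [-3.124, 0.33, 0.001]
wrist_force: [1.0, 0.7, -3.4]
gripper_width: 0.614
grip_force: 43.8
```

apply_moves(
  motion=[
    [[0,3,0],[0,0,0],0.6],
    [[0.1,5.4,0],[0,0,0],0.6],
    [[0.1,5.4,0],[0,0,0],0.6],
    [[0.1,5.4,0],[0,0,0],0.6],
    [[0.1,5.4,0],[0,0,0],0.6],
  ],
)

```text
t: 6.25
ee_pos: [499.9, 53.9, 159.3]
tool_rot: [-3.124, 0.326, 0.0]
wrist_force: [0.1, 0.8, -3.7]
gripper_width: 0.614
grip_force: 43.9
```

```bash
python3 - <<'E'
from h import *
s=sense();c=calibration("wrist");im=camera("wrist")[...,::-1].copy();cv2.imwrite("pics/w4.png",im)
print(s["t"],s["ee_pos"],s["tool_rot"],"yaw",2*np.degrees(np.arctan2(s["tool_rot"][1],s["tool_rot"][0])),s["wrist_force"],s["ft_torque"])
E
```

```text
6.25 [499.89003038  53.90826552 159.25919983] [-3.12406462e+00  3.26125361e-01  2.00009030e-04] yaw 348.0808026821033 [ 0.14380499  0.82960238 -3.6685348 ] [-0.01358378 -0.03550096 -0.00403361]
```

View pics/w4.png

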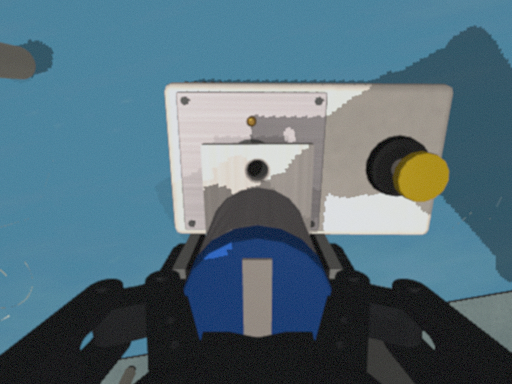

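The view shows the held jar's far hole at (258,169), the far peg at (251,121) and the flange's front edge level at row 144. I'll compute the shift to bring the hole over the peg.

```bash
cat > al.py <<'E'
from h import *
import sys
def run(name,im=None):
    s=sense();c=calibration("wrist");im=camera("wrist")[...,::-1].copy();cv2.imwrite(name,im)
    zt=s["ee_pos"][2]-40.6+8
    hsv=cv2.cvtColor(im,cv2.COLOR_BGR2HSV);H,S,V=cv2.split(hsv);T=R.from_rotvec(s["tool_rot"])
    pred=proj(c,[s["ee_pos"]+T.apply([36,0,40.6-8])])[0]
    g=V.copy();m=np.zeros_like(g);x,y=pred.round().astype(int);print("pred hole",x,y)
    m[max(0,y-18):y+18,x-18:x+18]=g[max(0,y-18):y+18,x-18:x+18]<100
    hole=None
    for b in blobs(m,60)[:2]:
        (cx,cy),(w,h),a=cv2.fitEllipse(b);P=onz(c,[(cx,cy)],zt)[0];print("hole",round(cx,1),round(cy,1),w.round(1),h.round(1),P.round(1))
        if hole is None:hole=P
    for b in blobs((H>8)&(H<24)&(S>90)&(V>60),10):
        M=cv2.moments(b);p=np.array((M["m10"],M["m01"]))/M["m00"]
        if 190<p[0]<320 and p[1]<250: print("peg",p.round(1),M["m00"],onz(c,[p],51)[0].round(1))
    e=[]
    for u in range(int(x)-35,int(x)+36,5):   # flange far edge
        pass
    if hole is not None: print("hole in tool",T.inv().apply(hole-s["ee_pos"]).round(2))
    yaw=2*np.degrees(np.arctan2(s["tool_rot"][1],s["tool_rot"][0]));print("tcp",s["ee_pos"].round(1),"yaw",(yaw+180)%360-180,"F",s["wrist_force"].round(1))
run(sys.argv[1])
E
python3 al.py pics/w5.png
```

```text
pred hole 256 172Traceback (most recent call last):
  File "al.py", line 22, in <module>
    run(sys.argv[1])
    ~~~^^^^^^^^^^^^^
  File "al.py", line 12, in run
    (cx,cy),(w,h),a=cv2.fitEllipse(b);P=onz(c,[(cx,cy)],zt)[0];print("hole",round(cx,1),round(cy,1),w.round(1),h.round(1),P.round(1))
                                                                                                    ^^^^^^^
AttributeError: 'float' object has no attribute 'round'
```

```bash
sed -i 's/w.round(1),h.round(1)/int(w),int(h)/; /e=\[\]/d; /for u in range/d; /^        pass/d' al.py; python3 al.py pics/w5b.png
```

```text
pred hole 256 172
hole 256.9 169.6 19 20 [536.1  45.7 126.7]
peg [251.5 121. ] 48.0 [558.   45.3  51. ]
hole in tool [37.08  0.7  32.59]
tcp [500.   54.  159.3] yaw -11.890175852888433 F [ 0.2  0.2 -4.4]
```

apply_moves(
  motion=[
    [[1.1,-0.2,0],[0,0,0],0.6],
    [[2.2,-0.4,0],[0,0,0],0.6],
    [[2.2,-0.4,2.5],[0,0,0],0.6],
    [[2.2,-0.4,5],[0,0,0],0.6],
    [[2.2,-0.4,5.4],[0,0,0],0.6],
  ],
)

```text
t: 6.9
ee_pos: [521.7, 51.9, 102.9]
tool_rot: [3.123, -0.328, -0.006]
wrist_force: [-0.7, -0.3, -2.9]
gripper_width: 0.613
grip_force: 43.8
```

apply_moves(
  motion=[
    [[0,0,0],[0,0,0],0.6],
    [[0,0,0],[0,0,0],0.6],
    [[0,0,0],[0,0,0],0.6],
  ],
)

```text
t: 7.2
ee_pos: [523.3, 52.3, 106.4]
tool_rot: [-3.124, 0.328, -0.003]
wrist_force: [-0.0, 0.7, -3.1]
gripper_width: 0.613
grip_force: 43.8
```

```bash
python3 al.py pics/w6.png; python3 - <<'E'
import cv2
i=cv2.imread("pics/w6.png")[60:260,130:400];cv2.imwrite("pics/w6c.png",cv2.resize(i,None,fx=2.9,fy=2.9,interpolation=cv2.INTER_CUBIC))
E
```

```text
pred hole 256 172
peg [255.2 165.2] 78.0 [557.7  45.4  51. ]
tcp [523.3  52.3 106.4] yaw -11.992324620740078 F [-0.   0.7 -3.1]
```

View pics/w6c.png

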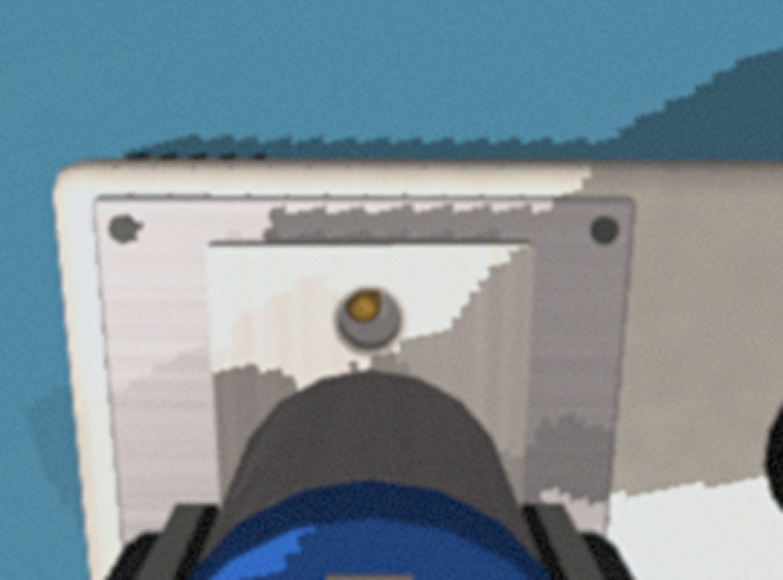

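The crop shows the peg tip at crop (365,304) through the hole centred at crop (369,319), so it is nearly aligned.

```bash
python3 - <<'E'
from h import *
c=calibration("wrist");s=sense();print(s["ee_pos"])
h=onz(c,[(130+369/2.9-.3,60+319/2.9-.3)],s["ee_pos"][2]-32.6)[0]
for z in(51,54):
    p=onz(c,[(130+365/2.9-.3,60+305/2.9-.3)],z)[0];print(h,p,totool([*(p-h)[:2],0]))
E
```

```text
[523.19474207  52.31799968 106.39502635]
[559.29036354  43.87384326  73.79502635] [557.67957067  45.10697125  51.        ] [-1.8319249  -0.8713791  -0.00281823]
[559.29036354  43.87384326  73.79502635] [558.25300228  44.96764758  54.        ] [-1.24205909 -0.85429066 -0.00172345]
```

apply_moves(
  motion=[
    [[-0.14,-0.09,0],[0,0,0],0.6],
    [[-0.14,-0.09,0.3],[0,0,0],0.6],
    [[-0.14,-0.09,0.7],[0,0,0],0.6],
    [[-0.14,-0.09,0.7],[0,0,0],0.6],
    [[-0.14,-0.09,0.7],[0,0,0],0.6],
  ],
)

```text
t: 7.75
ee_pos: [521.0, 53.3, 98.1]
tool_rot: [3.124, -0.328, -0.001]
wrist_force: [0.3, 0.1, -3.7]
gripper_width: 0.618
grip_force: 43.8
```

apply_moves(
  motion=[
    [[0,0,0.2],[0,0,0],0.6],
    [[0,0,0.4],[0,0,0],0.6],
    [[0,0,0.6],[0,0,0],0.6],
    [[0,0,0.8],[0,0,0],0.6],
    [[0,0,0.8],[0,0,0],0.6],
  ],
)

```text
t: 8.25
ee_pos: [520.9, 53.3, 89.9]
tool_rot: [3.124, -0.328, -0.001]
wrist_force: [-0.3, -0.0, -3.6]
gripper_width: 0.615
grip_force: 43.8
```

```bash
python3 al.py pics/w7.png; python3 - <<'E'
import cv2
i=cv2.imread("pics/w7.png")[60:260,130:400];cv2.imwrite("pics/w7c.png",cv2.resize(i,None,fx=2.9,fy=2.9,interpolation=cv2.INTER_CUBIC))
E
```

```text
pred hole 255 172
peg [255.2 166.1] 109.5 [557.9  45.7  51. ]
tcp [520.9  53.3  89.9] yaw -11.991389091108772 F [-0.3 -0.  -3.6]
```

View pics/w7c.png

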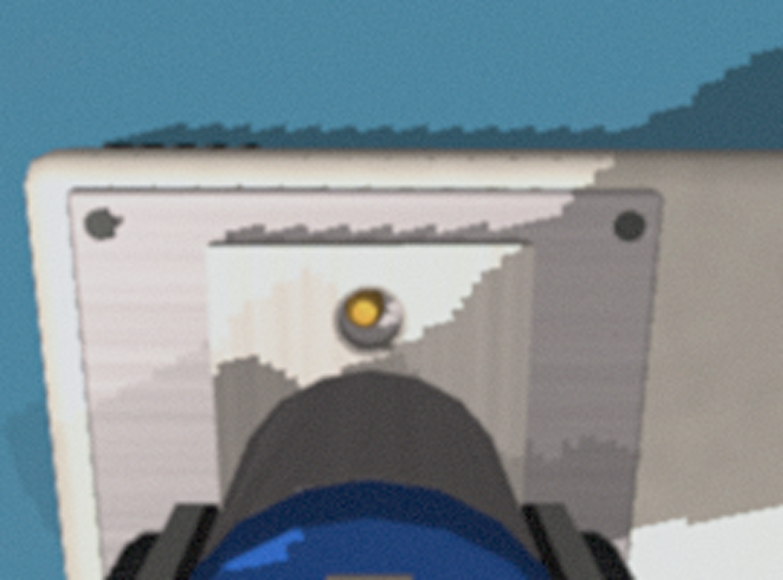

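The peg tip is inside the hole at crop (364,311) with the hole centre at crop (369,319), and the force is only the jar's weight. I'll centre slightly and lower on.

apply_moves(
  motion=[
    [[0.08,-0.07,0],[0,0,0],0.6],
    [[0.08,-0.07,0.1],[0,0,0],0.6],
    [[0.08,-0.07,0.25],[0,0,0],0.6],
    [[0.08,-0.07,0.4],[0,0,0],0.6],
    [[0.08,-0.07,0.5],[0,0,0],0.6],
  ],
)

```text
t: 8.8
ee_pos: [522.0, 53.8, 85.1]
tool_rot: [3.124, -0.328, -0.0]
wrist_force: [0.7, -0.4, -3.5]
gripper_width: 0.617
grip_force: 43.8
```

apply_moves(
  motion=[
    [[0,0,0.05],[0,0,0],0.6],
    [[0,0,0.1],[0,0,0],0.6],
    [[0,0,0.1],[0,0,0],0.6],
  ],
)

```text
t: 9.1
ee_pos: [522.0, 53.9, 84.2]
tool_rot: [3.124, -0.328, -0.0]
wrist_force: [-0.2, 0.3, -4.5]
gripper_width: 0.612
grip_force: 43.8
```

apply_moves(
  motion=[
    [[0,0,0.05],[0,0,0],0.6],
    [[0,0,0.1],[0,0,0],0.6],
    [[0,0,0.1],[0,0,0],0.6],
  ],
)

```text
t: 9.4
ee_pos: [522.1, 53.9, 83.7]
tool_rot: [3.124, -0.328, 0.0]
wrist_force: [-3.1, -0.5, 3.9]
gripper_width: 0.61
grip_force: 44.1
```

apply_moves(
  motion=[
    [[0,0,0],[0,0,0],-0.3],
    [[0,0,0],[0,0,0],-0.6],
    [[0,0,0],[0,0,0],-1],
    [[0,0,0],[0,0,0],-1],
    [[0,0,0],[0,0,0],-1],
  ],
)

```text
t: 9.9
ee_pos: [522.2, 53.9, 83.3]
tool_rot: [-3.124, 0.328, -0.0]
wrist_force: [0.2, 0.8, -0.1]
gripper_width: 1.0
grip_force: 0.0
```

apply_moves(
  motion=[
    [[0,0,-2],[0,0,0],-1],
    [[0,0,-5],[0,0,0],-1],
    [[0,0,-9],[0,0,0],-1],
    [[0,0,-12],[0,0,0],-1],
    [[0,0,-12],[0,0,0],-1],
  ],
)

```text
t: 10.4
ee_pos: [524.4, 54.4, 207.5]
tool_rot: [-3.122, 0.328, -0.011]
wrist_force: [0.4, -0.0, -0.3]
gripper_width: 1.002
grip_force: 0.0
```

apply_moves(
  motion=[
    [[0,0,0],[0,0,0],0.5],
    [[0,0,0],[0,0,0],1],
    [[0,0,0],[0,0,0],1],
    [[0,0,0],[0,0,0],1],
  ],
)

```text
t: 10.8
ee_pos: [521.6, 53.8, 202.3]
tool_rot: [3.124, -0.328, -0.003]
wrist_force: [-0.2, -0.3, -0.5]
gripper_width: 0.33
grip_force: 0.0
```

```bash
python3 - <<'E'
from h import *
s=sense();c=calibration("wrist");im=camera("wrist")[...,::-1].copy();sc=camera("scene")[...,::-1]
print(s["t"],s["ee_pos"],s["wrist_force"],s["gripper_width"])
p=proj(c,[[498.5,-62.3,84]])[0];print("key pred",p)
a=im[100:330,100:400];cs=calibration("scene");q=proj(cs,[[515,10,60]])[0].astype(int);b=sc[q[1]-50:q[1]+50,q[0]-65:q[0]+65]
print(q)
cv2.imwrite("pics/w8.png",im);cv2.imwrite("pics/w8c.png",np.hstack([cv2.resize(a,(400,307)),cv2.resize(b,(399,307),interpolation=cv2.INTER_CUBIC)]))
hsv=cv2.cvtColor(im,cv2.COLOR_BGR2HSV);H,S,V=cv2.split(hsv)
for b in blobs((H>22)&(H<35)&(S>150)&(V>80),200):
    (x,y),r=cv2.minEnclosingCircle(b);print("key",x,y,r,onz(c,[(x,y)],84)[0].round(1))
print(totool(np.array([498.5,-62.3,120])-s["ee_pos"])/10)
E
```

```text
10.8 [521.55158748  53.76068866 202.31759023] [-0.1975664  -0.30610395 -0.45872077] 0.33041927315275343
key pred [395.28880025 189.05159968]
[284 195]
key 394.9565124511719 187.68115234375 22.0787353515625 [499.8 -62.1  84. ]
key 14.5 88.0 15.041708946228027 [641.2 218.7  84. ]
[ 0.16591794 11.82792705  8.23705415]
```

View pics/w8c.png

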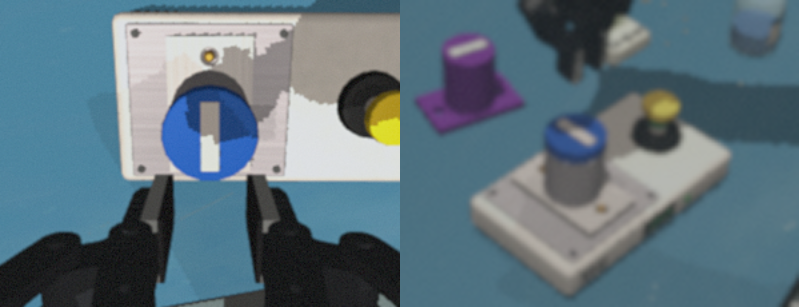

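The jar sits flat with pegs visible through both holes. The left panel shows the far peg at (209,57) and the scene crop shows the pegs at (545,170) and (601,210). Next is the key, with the fingers shut.

apply_moves(
  motion=[
    [[0,3,0],[0,0,0],1],
    [[0.1,6,0],[0,0,0],1],
    [[0.2,9,0],[0,0,0],1],
    [[0.2,11.9,0],[0,0,0],1],
    [[0.2,11.9,2],[0,0,0],1],
  ],
)

```text
t: 11.4
ee_pos: [499.9, -67.7, 184.8]
tool_rot: [3.122, -0.337, 0.006]
wrist_force: [0.7, -0.0, -0.5]
gripper_width: -0.004
grip_force: 0.0
```

apply_moves(
  motion=[
    [[0,0,2],[0,0,0],1],
    [[0,0,4],[0,0,0],1],
    [[0,0,6],[0,0,0],1],
    [[0,0,6],[0,0,0],1],
    [[0,0,6],[0,0,0],1],
  ],
)

```text
t: 11.9
ee_pos: [499.2, -62.9, 123.4]
tool_rot: [3.124, -0.328, -0.001]
wrist_force: [-0.3, 0.4, 0.5]
gripper_width: 0.003
grip_force: 0.0
```

apply_moves(
  motion=[
    [[0,0,1],[0,0,0],1],
    [[0,0,1.8],[0,0,0],1],
    [[0,0,2],[0,0,0],1],
    [[0,0,2],[0,0,0],1],
  ],
)

```text
t: 12.3
ee_pos: [499.1, -63.0, 103.0]
tool_rot: [3.124, -0.328, -0.001]
wrist_force: [0.3, 0.4, 0.5]
gripper_width: -0.003
grip_force: 0.0
```

apply_moves(
  motion=[
    [[0,0,0.2],[0,0,0],1],
    [[0,0,0.4],[0,0,0],1],
    [[0,0,0.6],[0,0,0],1],
    [[0,0,0.6],[0,0,0],1],
  ],
)

```text
t: 12.7
ee_pos: [499.6, -63.0, 97.4]
tool_rot: [-3.124, 0.328, -0.001]
wrist_force: [-0.5, -0.6, 3.8]
gripper_width: -0.001
grip_force: 2.2
```

apply_moves(
  motion=[
    [[0,0,0.3],[0,0,0],1],
    [[0,0,0.6],[0,0,0],1],
    [[0,0,0.85],[0,0,0],1],
    [[0,0,0.85],[0,0,0],1],
    [[0,0,0.85],[0,0,0],1],
  ],
)

```text
t: 13.2
ee_pos: [499.6, -63.0, 89.2]
tool_rot: [3.124, -0.328, 0.001]
wrist_force: [-0.6, 0.5, 7.7]
gripper_width: 0.001
grip_force: 3.6
```

apply_moves(
  motion=[
    [[0,0,0],[0,0,0],1],
    [[0,0,0],[0,0,0],1],
  ],
)

```text
t: 13.4
ee_pos: [499.7, -63.0, 89.3]
tool_rot: [-3.124, 0.328, -0.001]
wrist_force: [-1.2, 0.4, 7.2]
gripper_width: -0.001
grip_force: 3.6
```

```bash
python3 - <<'E'
from h import *
F=[];Z=[]
for i in range(4):
    sc=camera("scene")[...,::-1];s=sense();F.append(s["wrist_force"][2]);Z.append(s["ee_pos"][2])
print(s["t"],np.round(F,1),np.round(Z,1))
cs=calibration("scene");q=proj(cs,[[499,-63,60]])[0].astype(int);b=sc[q[1]-40:q[1]+40,q[0]-50:q[0]+50]
cv2.imwrite("pics/k.png",cv2.resize(b,None,fx=6,fy=6,interpolation=cv2.INTER_CUBIC))
E
```

```text
13.6 [6.6 7.5 6.6 7.1] [89.3 89.2 89.3 89.2]
```

View pics/k.png

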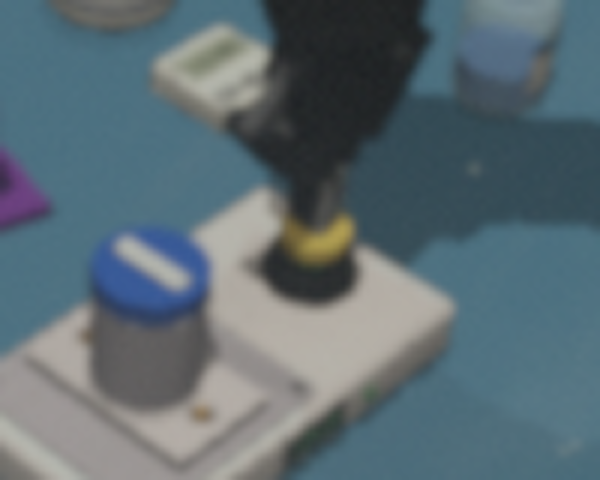

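The scene crop shows the cap at (318,240) about half-way down over the collar, with the jar seated beside it. Force and height both put the travel at 10.4–11.7 mm. Now I hold.

apply_moves(
  motion=[
    [[0,0,0],[0,0,0],1],
    [[0,0,0],[0,0,0],1],
    [[0,0,0],[0,0,0],1],
    [[0,0,0],[0,0,0],1],
    [[0,0,0],[0,0,0],1],
  ],
)

```text
t: 14.1
ee_pos: [499.6, -63.0, 89.2]
tool_rot: [3.124, -0.328, 0.001]
wrist_force: [-0.3, -0.4, 8.5]
gripper_width: 0.0
grip_force: 3.6
```

apply_moves(
  motion=[
    [[0,0,0],[0,0,0],1],
    [[0,0,0],[0,0,0],1],
    [[0,0,0],[0,0,0],1],
    [[0,0,0],[0,0,0],1],
    [[0,0,0],[0,0,0],1],
  ],
)

```text
t: 14.6
ee_pos: [499.6, -63.0, 89.3]
tool_rot: [-3.124, 0.328, -0.001]
wrist_force: [-1.8, -0.3, 7.5]
gripper_width: -0.001
grip_force: 3.6
```

apply_moves(
  motion=[
    [[0,0,0],[0,0,0],1],
    [[0,0,0],[0,0,0],1],
    [[0,0,0],[0,0,0],1],
    [[0,0,0],[0,0,0],1],
    [[0,0,0],[0,0,0],1],
  ],
)

```text
t: 15.1
ee_pos: [499.6, -63.0, 89.3]
tool_rot: [3.124, -0.328, 0.001]
wrist_force: [-0.6, 0.4, 7.1]
gripper_width: 0.001
grip_force: 3.6
```

apply_moves(
  motion=[
    [[0,0,0],[0,0,0],1],
    [[0,0,0],[0,0,0],1],
    [[0,0,0],[0,0,0],1],
    [[0,0,0],[0,0,0],1],
    [[0,0,0],[0,0,0],1],
  ],
)

```text
t: 15.6
ee_pos: [499.6, -63.0, 89.3]
tool_rot: [-3.124, 0.328, -0.001]
wrist_force: [-0.3, 0.4, 7.1]
gripper_width: 0.001
grip_force: 3.6
```

apply_moves(
  motion=[
    [[0,0,0],[0,0,0],1],
    [[0,0,0],[0,0,0],1],
    [[0,0,0],[0,0,0],1],
    [[0,0,0],[0,0,0],1],
    [[0,0,0],[0,0,0],1],
  ],
)

```text
t: 16.1
ee_pos: [499.6, -63.0, 89.3]
tool_rot: [3.124, -0.328, 0.001]
wrist_force: [-1.1, -0.8, 7.2]
gripper_width: -0.001
grip_force: 3.6
```

```bash
python3 -c "
from bench import *
s=sense();print(s['t'],s['ee_pos'],s['wrist_force'])
if 86.5<s['ee_pos'][2]<91.5 and s['t']>15.8: print(hand_in())"
```

```text
16.1 [499.62805078 -62.96596954  89.252937  ] [-1.14335105 -0.81131853  7.21944315]
the job is handed in; nothing more can be done
None
```

The jar is seated on both pegs and released, and the run key was held about 11–12 mm down for nearly 3 s and was still held when I handed the job in at 16.1 s; no verdict came back.

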